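# Lower the bench lift by cracking its release valve

### The arm

A 6-joint arm with a two-finger parallel gripper is mounted at the origin on the work surface; the furniture and walls round the work are solid. World frame = base frame: x ahead of the robot, y to its left, z up, the work surface at z = 0. Lengths are in m, angles in rad, forces in N, time in s.
With the tool pointing down it reaches from about 0.3 to 0.775 m from the base axis. Payload 14.6 kg.
Tool frame: the origin (TCP) lies between the finger pads; the fingertips stand 17 mm ahead of it and the grasp point (between the pads) lies 2 mm behind it (manip.nose_length is the distance from the TCP to the fingertips, in m); z points along the fingers, y is the line along which they close (so a half turn about z gives the same grasp; the last joint's range is limited). The gripper opens to 85 mm and grips with 20 to 120 N. Pads are 22 mm wide; open, the fingers measure 114 mm over their backs; the gripper's body (76 mm by 85 mm) begins 54 mm behind the grasp point. The pads swing forward as they close: fully open they stand 13 mm farther back than shut.
Start: joints at [-1.389, 0.3, 1.521, -0, 1.321, -0.067], TCP at [0.135, -0.533, 0.248] pointing down, gripper open.
Joint ranges: [-3.03, 3.03], [-0.79, 2.21], [0.23, 2.52], [-1.04, 4.18], [0, 3.07], [-2.55, 2.55]. Speed limits (rad/s): [2.22, 2.22, 2.57, 3.14, 3.14, 3.14].

### API

Orientations are given as a unit quaternion [w, x, y, z].
In Python, from station import manip, optics, order gives the robot as it stands. Calls block until the motion is done:
- manip.move_to(position, orientation): joint-space move of the TCP to a pose.
- manip.movel(position, v=0.15, ori=None): straight line of the TCP; ori=None keeps the orientation; v is the mean speed in m/s.
- manip.goto_joints(angles): joint-space move.
- manip.move_gripper(opening, grip_force=None): finger opening in m; grip_force is the grip in N (None keeps the last); returns when the fingers have stopped.
- manip.sleep(seconds).
- manip.inverse_kinematics(position, orientation): joint angles nearest the present ones, or None.
- manip.state(): the state.
- optics.read_camera(name): name is "side" or "top"; returns a dict with "frame" (480x640x3 uint8, red, green, blue), "intrinsics" (3x3 intrinsics, pixels), "k1" (the pictures are not rectified: a ray, as slopes to the right and down, at radius r is drawn at 1 + k1 r^2 times it, then the intrinsics apply), "position" and "rotation" of the camera in the world. Camera axes: x right, y up, looking along -z (the intrinsics and any distortion apply to the point x, -y, -z); pixel columns grow to the right and rows downward; lengths in m; the calibration is good to about 2 mm. A picture is of the moment at which its call begins. There is no depth.
A pose or a line that the arm cannot do raises manip.Unreachable and nothing moves.
- order.close_job(): hands the job in; it is judged then, once.
The state is a dict: "t": time; "joints": joint angles; "dq": joint speeds; "effort": joint torques, N m; "tool_pos": TCP position; "eef_rot": TCP orientation; "ft_force": force on the tool from outside, world axes, zero at the start; "torque": the same for the moment, N m; "opening": finger opening in m; "grasp_force": force on a finger pad.
Only numpy, scipy, OpenCV 4.12 (cv2) and the standard library are available. Lean on these libraries where they do the work, as an engineer would, in place of code of your own. Each camera call takes 0.05 s, during which the arm holds its last target. There are 200 camera calls.

### The job

Lower the bench lift with the stone on it: push its release-valve handle counter-clockwise, only a fraction of a turn, so that the saddle sinks slowly (never faster than 4 cm a second) all the way down. Then push the handle back, feel for the valve's seat and nip it shut with a firm push of 10 to 15 N for a moment (never over 22 N), and let go. Push the handle without squeezing it, and touch neither the stone nor the saddle nor shift the other things.

Things in the scene. Friction and masses are not known exactly. Their poses are not given: they have to be found in the camera images.
- lift: small hydraulic bench lift, fixed, place and yaw vary: dark steel base plate 210x110 mm on feet, top 22 mm above the bench; origin at bench level near its middle. Its x axis points from the valve end (near the robot) to the ram end; ram axis at x = +45 mm, valve spindle at x = -75 mm, y = 0. All near the valve but the pin is lower than 78 mm. A desk fan 555 mm tall stands to the right of the way to it
- saddle: flat aluminium tray 84x84 mm with a low rim, 16 mm high in all, on the ram rod; it only goes up and down. Origin at the centre of its underside: 88 mm above the bench when fully down, about 137 mm at the start
- saddle_top (a point): centre of the tray's floor, 8 mm above saddle. The saddle holds still until the valve is opened some 0.1 to 1.0 rad from its start angle (it depends on the unknown load); then it sinks, roughly 15 mm/s faster for each further 0.1 rad, and stops when the handle is turned back
- stone: dark rough stone offcut, 53x62x29 mm, lying loose in the saddle; origin at the centre of its underside
- valve: release-valve lever: flat spring-steel bar 80 mm long, its top 75 mm above the bench, ending in an upright round black pin. Origin on the vertical spindle axis, 60 mm above the bench; x axis along the lever to the pin. Counter-clockwise from above opens; the valve can turn 1.5 rad from its seat to the other stop, stays where it is left, and takes about 4 N at the pin to turn
- handle (a point): centre of the handle pin, 14 mm in diameter, 100 mm above the bench; the pin stands free from 75 to 123 mm, to be pushed or loosely straddled from above. It starts shut but not nipped, 2 to 16 mm on the open side of its seat. The seat must be felt: it is hard, but the lever flexes, so that the push at the pin rises by about 2 N per mm
- sanding_block: cork sanding block, 45x75x23 mm, bystander near the valve; origin at its underside's centre
- pebble: grey stone offcut, 41x54x29 mm, bystander near the lift; origin at its underside's centre
- whetstone: black whetstone, 30x85x18 mm, bystander; origin at its underside's centre
- pliers: combination pliers, 56x161x12 mm, bystander; origin at the underside's centre
- tape_roll: roll of tape, 98 mm across, 25 mm high, bystander; origin at its underside's centre
- chisel_a: carving chisel, 200 mm long, wooden handle, bystander; origin at its underside's centre
- chisel_b: carving chisel, 200 mm long, wooden handle, bystander; origin at its underside's centre

How it is judged:
On the way, in this order (a step that is already met when the one before it is completed fails the run):
1. the saddle is fully down (within 3 mm) (height (world z) of saddle below 0.091 m), for 0.2 s.
2. the handle, back within about 12 mm of its seat and standing still, is pressed shut with more than 8 N (contact force between the fingers and valve above 8 N and x of handle in the frame of lift above -0.094 m and angular speed of valve below 0.1 rad/s), for 0.2 s.
At the end, for the whole second after the job is handed in: the saddle is down within 3 mm, the stone lies at rest in it within 30 mm of the middle, and the valve handle is back within 12 mm of its seat, after being nipped with 8 to 22 N (height (world z) of saddle below 0.091 m and x of handle in the frame of lift above -0.094 m and z of stone in the frame of saddle below 0.02 m and horizontal distance between stone and saddle below 0.03 m and linear speed of stone below 0.02 m/s); the robot touches nothing.
It fails at once if the saddle sinks faster than 40 mm/s (linear speed of saddle above 0.04 m/s).
It fails at once if the valve handle is pushed with more than 22 N (contact force between the fingers and valve above 22 N).
It fails at once if the robot touches the stone or the saddle (contact force between any of the fingers, the arm and stone above 1 N or contact force between any of the fingers, the arm and saddle above 1 N).
It fails at once if one of the other things on the bench is shifted by more than 20 mm (distance of any of sanding_block, pebble, whetstone, pliers, tape_roll, chisel_a, chisel_b from where it was at the start of the episode above 0.02 m).
It also fails if it takes over 72 s, if anything falls off the work surface, if the arm or the gripper's body presses on something with over 40 N, if the wrist force passes 120 N, or if a joint passes its speed limit or range.

## Working session

There is one attempt and no reset: what is moved stays moved. The work goes in short steps, each a Python script; the robot and the scene stay as the last script left them, time stands still between calls to the robot, and variables do not carry over. Pictures are saved under pics/ and viewed, at most 10 in all, crops included, and the job is handed in when it is done.

```bash
mkdir -p pics; ls; python3 - <<'E'
from station import manip, optics
import cv2,numpy as np
for n in("top","side"):
    c=optics.read_camera(n); cv2.imwrite(f"pics/{n}0.png",c["frame"][:,:,::-1]); print(n,c["intrinsics"],c["k1"],c["position"],np.round(c["rotation"],3))
s=manip.state();print(s["t"],s["eef_rot"],s["ft_force"],s["opening"],manip.nose_length)
E
```

```text
pics
top [[446.86904215   0.         321.07441649]
 [  0.         446.86904215 235.34655769]
 [  0.           0.           1.        ]] -0.08584989546537515 [0.42628745 0.07346346 1.08835863] [-0.699 -0.046  0.051  0.712]
side [[488.70097133   0.         318.17409583]
 [  0.         488.70097133 249.93979677]
 [  0.           0.           1.        ]] -0.06280224671608899 [1.26591165 0.94447123 0.62707502] [0.272 0.192 0.509 0.794]
0.1 [-5.15947149e-04  9.92273201e-01  1.24071059e-01 -2.39873960e-05] [0.5991103  0.44677541 0.54539256] 0.08521555483237289 0.017
```

View pics/top0.png

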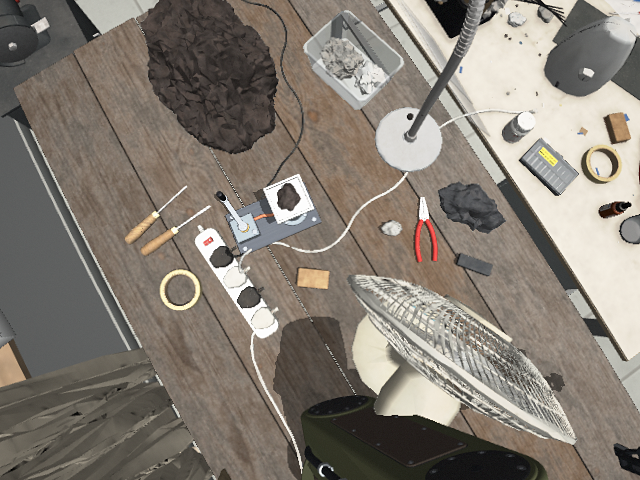

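View pics/side0.png

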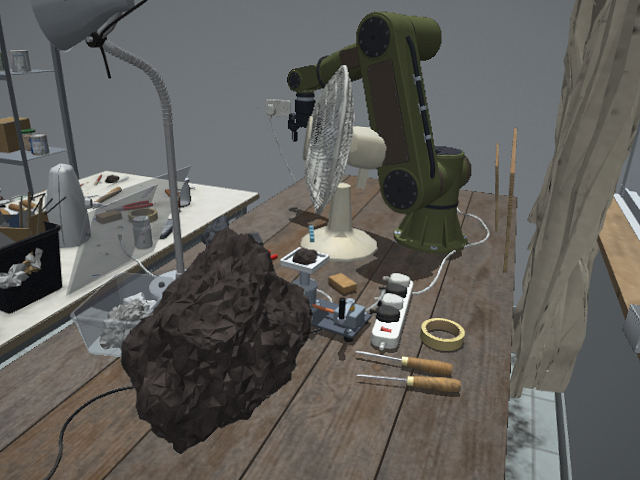

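The top view shows the saddle with the stone at about (289,197), the spindle at about (243,227) and the pin top at about (221,197). The fan is at (440,350), and the side view shows the pin near (342,305). I'll zoom in on both.

```bash
python3 - <<'E'
import cv2,numpy as np
a=cv2.imread("pics/top0.png")[165:265,195:335]; b=cv2.imread("pics/side0.png")[235:355,270:410]
a=cv2.resize(a,None,fx=5,fy=5,interpolation=2)
cv2.imwrite("pics/crop_t.png",a);cv2.imwrite("pics/crop_s.png",cv2.resize(b,None,fx=5,fy=5,interpolation=2)[:600])
E
```

```text
(no output)
```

View pics/crop_t.png

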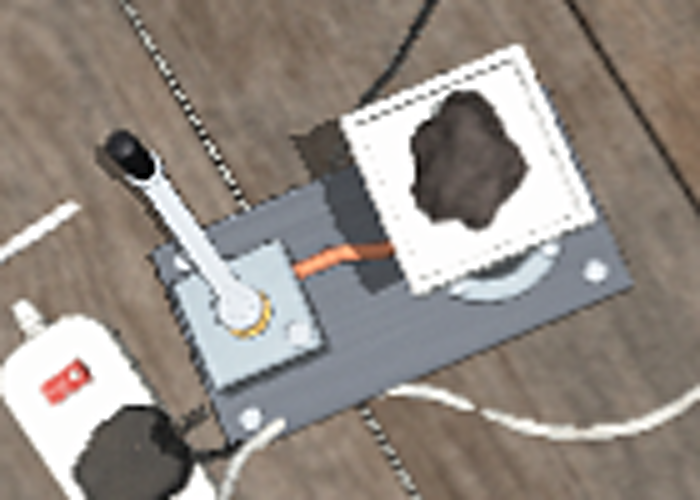

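View pics/crop_s.png

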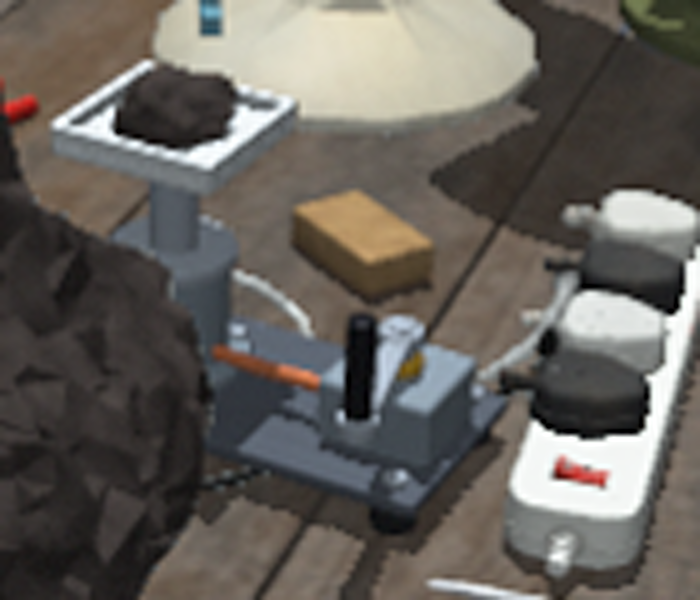

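```bash
cat > h.py <<'E'
import numpy as np
from scipy.spatial.transform import Rotation as R
CAM={"top":(446.869,321.074,235.347,-0.08585,[0.42628745,0.07346346,1.08835863],None),
"side":(488.701,318.174,249.94,-0.0628,[1.26591165,0.94447123,0.62707502],None)}
def ray(c,u,v):
    f=c["intrinsics"]; k=c["k1"]
    d=np.array([(u-f[0,2])/f[0,0],(v-f[1,2])/f[1,1]]); s=d.copy()
    for _ in range(20): s=d/(1+k*(s@s))
    q=c["rotation"]; return R.from_quat([q[1],q[2],q[3],q[0]]).apply([s[0],-s[1],-1])
def hit(c,u,v,z):
    d=ray(c,u,v);p=np.array(c["position"]);return p+d*(z-p[2])/d[2]
E
cat > m.py <<'E'
from h import *
from station import optics
t=optics.read_camera("top");s=optics.read_camera("side")
T=lambda x,y,z:hit(t,195+x/5-.4,165+y/5-.4,z); S=lambda x,y,z:hit(s,270+x/5-.4,235+y/5-.4,z)
pr=lambda n,p:print(n,np.round(p,4))
A,B,C=T(152,258,.022),T(230,445,.022),T(632,285,.022)
pr("A",A);pr("B",B);pr("C",C);print(np.linalg.norm(A-B),np.linalg.norm(B-C))
ax=np.arctan2(*(C-B)[1::-1]);ay=np.arctan2(*(A-B)[1::-1]);print("yaw",ax,ay-np.pi/2);pr("cen",(A+C)/2)
sp=T(243,308,.078);pr("spindle",sp)
pr("pintop",T(122,145,.123));pr("pinbase",T(147,172,.077));pr("pintop side",S(362,320,.123));pr("base side",S(357,416,.077));pr("spind side",S(402,328,.078))
cs=[T(*q,.153) for q in[(345,118),(520,47),(597,213),(415,293)]];pr("saddle",np.mean(cs,0));print([np.linalg.norm(cs[i]-cs[i-1]) for i in range(4)])
print("saddle yaw",np.arctan2(*(cs[1]-cs[0])[1::-1]))
pr("fan", T(0,0,0)); 
for u,v in[(350,280),(575,440),(360,300)]: pr("fan",hit(t,u,v,.45))
E
python3 m.py
```

```text
A [0.6261 0.2969 0.022 ]
B [0.5341 0.2583 0.022 ]
C [0.6082 0.0639 0.022 ]
0.09974057041736714 0.20814028824762926
yaw -1.2065766392167898 -1.173643710828081
cen [0.6171 0.1804 0.022 ]
spindle [0.5914 0.2429 0.078 ]
pintop [0.6584 0.2898 0.123 ]
pinbase [0.6564 0.2882 0.077 ]
pintop side [0.6617 0.2954 0.123 ]
base side [0.6623 0.2962 0.077 ]
spind side [0.598  0.2535 0.078 ]
saddle [0.6384 0.1337 0.153 ]
[np.float64(0.08236860252724865), np.float64(0.0813126942946375), np.float64(0.08030918689234928), np.float64(0.0845891879628282)]
saddle yaw -1.1934166968227693
fan [0.7648 0.381  0.    ]
fan [0.4501 0.0281 0.45  ]
fan [ 0.2131 -0.2888  0.45  ]
fan [0.4215 0.0146 0.45  ]
```

```bash
cat >> h.py <<'E'
SP=np.array([.594,.247]); L=.080; TH0=0.61; Z=.102
def ori(th,flip=0):   # tool down, y along the tangent of the lever at angle th
    a=th+np.pi/2+flip*np.pi; y=np.array([np.cos(a),np.sin(a),0]); z=np.array([0,0,-1.])
    q=R.from_matrix(np.c_[np.cross(y,z),y,z]).as_quat(); return [q[3],q[0],q[1],q[2]]
def pos(th,z,off=0): # off: tangential offset, + opens
    p=SP+L*np.array([np.cos(th),np.sin(th)])+off*np.array([-np.sin(th),np.cos(th)]); return [p[0],p[1],z]
E
python3 - <<'E'
from h import *
from station import manip,optics
for f in(0,1):
  for th in(.45,.61,1.2,1.8):
    for z in(Z,.25,.45):
      q=manip.inverse_kinematics(pos(th,z),ori(th,f)); print(f,th,z,None if q is None else np.round(q,2))
for r in(.3,.4,.5):
  for z in(.6,.7,.75):
    q=manip.inverse_kinematics([r*np.cos(-1.33),r*np.sin(-1.33),z],manip.state()["eef_rot"]);print(r,z,None if q is None else np.round(q,2))
t=optics.read_camera("top")
for u,v,z in[(408,140,0),(240,150,0),(240,150,.1),(225,150,.15),(480,0,.5)]:print(u,v,hit(t,u,v,z))
E
```

```text
0 0.45 0.102 [ 0.35  0.82  1.07 -0.    1.25 -1.67]
0 0.45 0.25 [ 0.35  0.71  0.91 -0.    1.52 -1.67]
0 0.45 0.45 [ 0.35  0.79  0.33 -0.    2.02 -1.67]
0 0.61 0.102 [ 0.37  0.82  1.08 -0.    1.25 -1.81]
0 0.61 0.25 [ 0.37  0.71  0.92 -0.    1.52 -1.81]
0 0.61 0.45 [ 0.37  0.78  0.34 -0.    2.02 -1.81]
0 1.2 0.102 [ 0.42  0.77  1.16 -0.    1.21 -2.35]
0 1.2 0.25 [ 0.42  0.65  1.01 -0.    1.48 -2.35]
0 1.2 0.45 [ 0.42  0.69  0.5  -0.    1.95 -2.35]
0 1.8 0.102 None
0 1.8 0.25 None
0 1.8 0.45 None
1 0.45 0.102 [ 0.35  0.82  1.07 -0.    1.25  1.47]
1 0.45 0.25 [ 0.35  0.71  0.91 -0.    1.52  1.47]
1 0.45 0.45 [ 0.35  0.79  0.33 -0.    2.02  1.47]
1 0.61 0.102 [ 0.37  0.82  1.08 -0.    1.25  1.33]
1 0.61 0.25 [ 0.37  0.71  0.92 -0.    1.52  1.33]
1 0.61 0.45 [ 0.37  0.78  0.34 -0.    2.02  1.33]
1 1.2 0.102 [ 0.42  0.77  1.16 -0.    1.21  0.8 ]
1 1.2 0.25 [ 0.42  0.65  1.01 -0.    1.48  0.8 ]
1 1.2 0.45 [ 0.42  0.69  0.5  -0.    1.95  0.8 ]
1 1.8 0.102 [ 0.46  0.68  1.31 -0.    1.15  0.23]
1 1.8 0.25 [ 0.46  0.55  1.16 -0.    1.43  0.23]
1 1.8 0.45 [ 0.46  0.55  0.72 -0.    1.87  0.23]
0.3 0.6 [-1.45 -0.25  1.28 -0.    2.11 -0.13]
0.3 0.7 [-1.45 -0.12  0.91 -0.    2.35 -0.13]
0.3 0.75 [-1.45 -0.01  0.66 -0.    2.5  -0.13]
0.4 0.6 [-1.42 -0.03  1.09 -0.    2.08 -0.1 ]
0.4 0.7 [-1.42  0.12  0.67 -0.    2.35 -0.1 ]
0.4 0.75 [-1.42  0.27  0.32 -0.    2.55 -0.1 ]
0.5 0.6 [-1.4   0.22  0.82 -0.    2.11 -0.08]
0.5 0.7 None
0.5 0.75 None
408 140 [ 0.81955092 -0.16290593  0.        ]
240 150 [0.80038078 0.26565676 0.        ]
240 150 [0.76600853 0.24799775 0.1       ]
225 150 [0.74964022 0.27221036 0.15      ]
480 0 [ 0.85961398 -0.17671835  0.5       ]
```

```bash
python3 - <<'E'
from h import *
from station import manip,optics
import cv2
q=np.array(manip.inverse_kinematics([.35*np.cos(-1.389),.35*np.sin(-1.389),.70],manip.state()["eef_rot"]));print(q)
manip.goto_joints(q)
q[0]=.37;q[5]=1.33;manip.goto_joints(q)
manip.move_to(pos(TH0,.22),ori(TH0,1))
manip.move_gripper(.034)
s=manip.state();print(s["t"],s["tool_pos"],s["opening"],s["ft_force"],s["joints"])
ims=[]
for n in("top","side"):
    c=optics.read_camera(n);cv2.imwrite(f"pics/{n}1.png",c["frame"][:,:,::-1])
a=cv2.imread("pics/top1.png")[120:270,160:360];b=cv2.imread("pics/side1.png")[160:310,240:440]
cv2.imwrite("pics/c1.png",np.vstack([cv2.resize(i,None,fx=2,fy=2,interpolation=2) for i in(a,b)]))
cv2.imwrite("pics/c1.png",np.hstack([cv2.resize(i,(400,300)) for i in(a,b)]))
E
```

```text
[-1.49372930e+00 -3.14783140e-03  8.03246021e-01 -7.17144423e-05
  2.34203118e+00 -1.71736734e-01]
7.025 [0.65956857 0.29283963 0.2200072 ] 0.03377121103728103 [-0.02238674 -0.24603035  1.22334196] [3.67088765e-01 7.23256850e-01 9.61214523e-01 4.67069818e-05
 1.45709952e+00 1.32788206e+00]
```

View pics/c1.png

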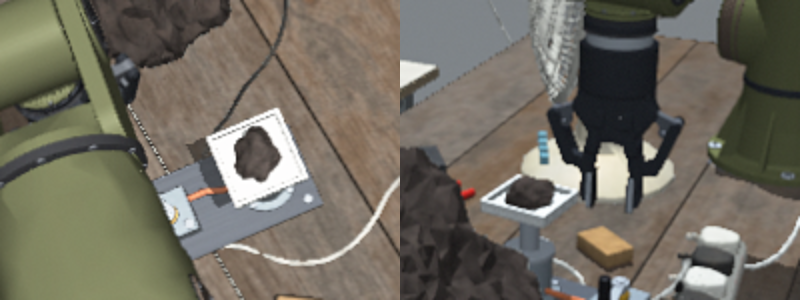

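The side view shows the fingertips at about (334,262) and (356,265), and the pin top at about (342,300). The saddle is in clear view. I'll check the alignment by projecting the tips.

```bash
cat >> h.py <<'E'
import cv2
def proj(c,p):
    q=c["rotation"]; d=R.from_quat([q[1],q[2],q[3],q[0]]).inv().apply(np.array(p)-c["position"])
    s=np.array([d[0],-d[1]])/-d[2]; s=s*(1+c["k1"]*(s@s)); K=c["intrinsics"]; return s*K[0,0]+K[:2,2]
BOX=(284,246,26,27)
def grab(o):
    c=o.read_camera("side"); return c,cv2.cvtColor(c["frame"],cv2.COLOR_RGB2GRAY)
def drop(g,tpl,mmpx):   # saddle drop in mm against template
    x,y,w,h=BOX; m=cv2.matchTemplate(g[y-2:y+h+30,x-3:x+w+4],tpl,cv2.TM_CCOEFF_NORMED)
    _,v,_,(i,j)=cv2.minMaxLoc(m)
    d=0
    if 0<j<m.shape[0]-1:
        a,b,e=m[j-1:j+2,i]; d=(a-e)/(2*(a-2*b+e))
    return (j+d-2)*mmpx,v
E
python3 - <<'E'
from h import *
from station import manip,optics
c,g=grab(optics)
print("tips",proj(c,[.6596,.2928,.203]),"pin from side est",proj(c,[.6617,.2954,.123]),"est pin",proj(c,pos(TH0,.123)))
a,b=proj(c,[.6385,.1345,.153]),proj(c,[.6385,.1345,.104]);print(a,b)
tpl=g[246:273,284:310].copy();cv2.imwrite("tpl.png",tpl);print(drop(g,tpl,1))
for e in(.08,.0): print([proj(c,[x,y,.2]).round(1) for x,y in((.66,.293),(.66+e,.293))])
E
```

```text
tips [343.84182081 263.16801958] pin from side est [342.01994644 298.60349669] est pin [341.9704644 297.8057878]
[304.09585567 256.23897868] [303.77066949 275.15810281]
(np.float32(-0.0059860945), 1.0)
[array([343.7, 264.6]), array([312.5, 275.2])]
[array([343.7, 264.6]), array([343.7, 264.6])]
```

```bash
cat > open.py <<'E'
from h import *
from station import manip,optics
tpl=cv2.imread("tpl.png",0); K=2.59
f0=np.mean([manip.state()["ft_force"] for _ in range(3)],0)
manip.movel(pos(TH0,.14),v=.12); manip.movel(pos(TH0,Z),v=.05)
print("down",manip.state()["ft_force"]-f0)
th=TH0+.06; log=[]; prev=None; stop=False
def look():
    c,g=grab(optics); d,v=drop(g,tpl,K); return manip.state()["t"],d,v
while th<TH0+1.35:
    th+=.03
    manip.movel(pos(th,Z),v=.03,ori=ori(th,1)); 
    t1,d1,_=look(); manip.sleep(.2); t2,d2,v=look()
    F=manip.state()["ft_force"]-f0; Ft=F@np.array([-np.sin(th),np.cos(th),0])
    sp=(d2-d1)/(t2-t1); log.append((round(t2,2),round(th,2),round(Ft,1),round(float(d2),1),round(float(sp),1),round(float(v),2)))
    if abs(Ft)>12: print("FORCE");break
    if sp>8 and d2>2: break
print(*log,sep="\n")
np.save("th.npy",th)
for _ in range(4):
    manip.sleep(.3); print(look())
cv2.imwrite("pics/s2.png",cv2.resize(grab(optics)[1][180:330,240:440],None,fx=3,fy=3))
E
python3 open.py
```

```text
down [ 0.5153337  0.6600366 -0.081373 ]
(9.59, 0.7, np.float64(-1.6), -0.0, -0.0, 1.0)
(10.14, 0.73, np.float64(-1.6), -0.0, 0.0, 1.0)
(10.69, 0.76, np.float64(-1.9), -0.0, 0.0, 1.0)
(11.24, 0.79, np.float64(-0.7), -0.0, -0.0, 1.0)
(11.79, 0.82, np.float64(-1.8), -0.0, 0.0, 1.0)
(12.34, 0.85, np.float64(-1.8), -0.0, -0.0, 1.0)
(12.89, 0.88, np.float64(-1.0), -0.0, 0.0, 1.0)
(13.44, 0.91, np.float64(-1.8), 0.0, 0.0, 1.0)
(13.99, 0.94, np.float64(-1.4), 0.0, -0.0, 1.0)
(14.54, 0.97, np.float64(-2.0), 0.0, 0.0, 1.0)
(15.09, 1.0, np.float64(-2.1), 0.0, 0.0, 1.0)
(15.64, 1.03, np.float64(-1.8), 0.0, 0.0, 1.0)
(16.19, 1.06, np.float64(-1.9), 0.0, 0.0, 1.0)
(16.74, 1.09, np.float64(-2.9), 0.0, 0.0, 1.0)
(17.29, 1.12, np.float64(-2.2), 0.0, 0.0, 1.0)
(17.84, 1.15, np.float64(-2.0), 0.0, -0.0, 1.0)
(18.39, 1.18, np.float64(-2.6), 0.0, -0.0, 1.0)
(18.94, 1.21, np.float64(-3.0), 0.0, 0.0, 1.0)
(19.49, 1.24, np.float64(-1.9), 0.0, -0.0, 1.0)
(20.04, 1.27, np.float64(-2.7), 0.1, 0.0, 1.0)
(20.59, 1.3, np.float64(-2.1), 0.1, -0.0, 1.0)
(21.14, 1.33, np.float64(-3.0), 1.5, 1.6, 0.92)
(21.69, 1.36, np.float64(-2.1), 4.7, 7.7, 0.97)
(22.24, 1.39, np.float64(-2.0), 9.3, 8.8, 0.91)
(22.5917, np.float32(12.524905), 0.9551705718040466)
(22.9417, np.float32(15.628053), 0.9485304951667786)
(23.2917, np.float32(18.711689), 0.9184747934341431)
(23.6417, np.float32(22.023792), 0.868786633014679)
```

```bash
python3 - <<'E'
from h import *
from station import manip,optics
tpl=cv2.imread("tpl.png",0)
manip.sleep(2)
for _ in range(5):
    c,g=grab(optics);print(manip.state()["t"],drop(g,tpl,2.59));manip.sleep(.5)
c,g=grab(optics);print(drop(g,tpl,2.59),proj(c,[.6385,.1345,.104]))
cv2.imwrite("pics/s3.png",cv2.resize(c["frame"][200:320,250:410,::-1],None,fx=4,fy=4,interpolation=2))
E
```

```text
25.7417 (np.float32(39.85366), 0.8272590041160583)
26.2917 (np.float32(44.456787), 0.8220598697662354)
26.8417 (np.float32(49.00717), 0.805127739906311)
27.3917 (np.float32(49.613155), 0.788153886795044)
27.9417 (np.float32(49.60973), 0.788513720035553)
(np.float32(49.608555), 0.7883073091506958) [303.77066949 275.15810281]
```

View pics/s3.png

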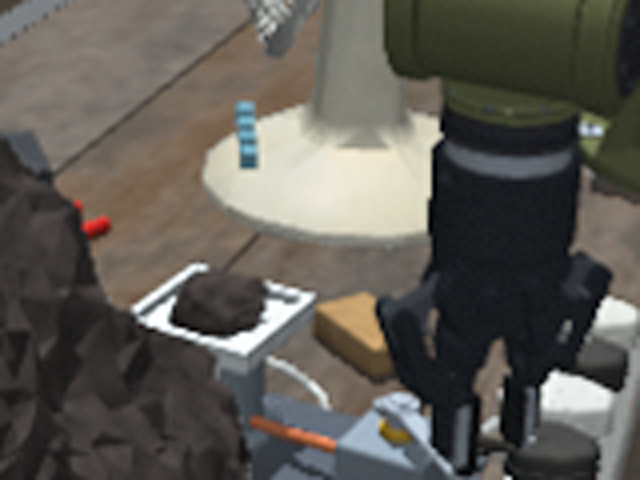

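The saddle is fully down: the drop is 49.6 mm, and it's steady with the tray rim at about (306,275). Next I push the handle back and feel for the seat.

```bash
cat > shut.py <<'E'
from h import *
from station import manip
th=float(np.load("th.npy"))
def F(n=8):
    a=[]
    for _ in range(n): a.append(manip.state()["ft_force"]); manip.sleep(.015)
    return np.mean(a,0)
tv=lambda th:np.array([-np.sin(th),np.cos(th),0])
def go(t,v): manip.movel(pos(t,Z),v=v,ori=ori(t,1))
th-=.125; go(th,.05); f0=F(12); print("bias",f0)
log=[]
while th>.57:
    th-=.08; go(th,.06); Ft=(F(2)-f0)@tv(th); log.append((round(th,3),round(Ft,1)))
    if Ft>8: break
while th>.2:
    Ft=(F()-f0)@tv(th); log.append((round(th,3),round(Ft,1)))
    if Ft>11.8: break
    th-=.0125 if Ft<5 else .006; go(th,.02)
for _ in range(6): log.append(round((F()-f0)@tv(th),1))
print(*log,sep="\n"); print(manip.state()["t"]); np.save("th.npy",th)
E
python3 shut.py
```

```text
bias [-0.1889486   0.23177062 -0.08823611]
(1.185, np.float64(-0.1))
(1.105, np.float64(1.5))
(1.025, np.float64(2.3))
(0.945, np.float64(2.9))
(0.865, np.float64(2.4))
(0.785, np.float64(2.7))
(0.705, np.float64(2.7))
(0.625, np.float64(2.7))
(0.545, np.float64(3.0))
(0.545, np.float64(3.1))
(0.533, np.float64(4.7))
(0.52, np.float64(4.7))
(0.508, np.float64(4.4))
(0.495, np.float64(4.8))
(0.483, np.float64(5.1))
(0.477, np.float64(4.8))
(0.464, np.float64(5.0))
(0.452, np.float64(4.8))
(0.439, np.float64(4.6))
(0.427, np.float64(4.7))
(0.414, np.float64(4.8))
(0.402, np.float64(4.9))
(0.389, np.float64(5.1))
(0.383, np.float64(5.0))
(0.371, np.float64(4.8))
(0.358, np.float64(5.0))
(0.352, np.float64(4.9))
(0.34, np.float64(4.9))
(0.327, np.float64(5.1))
(0.321, np.float64(5.3))
(0.315, np.float64(5.1))
(0.309, np.float64(5.2))
(0.303, np.float64(5.3))
(0.297, np.float64(5.2))
(0.291, np.float64(5.9))
(0.285, np.float64(6.9))
(0.279, np.float64(7.1))
(0.273, np.float64(7.5))
(0.267, np.float64(8.1))
(0.261, np.float64(8.8))
(0.255, np.float64(9.2))
(0.249, np.float64(9.8))
(0.243, np.float64(10.6))
(0.237, np.float64(11.4))
(0.231, np.float64(11.6))
(0.225, np.float64(12.2))
12.2
12.4
12.2
12.1
12.3
12.3
46.4
```

The seat is at about 0.295 rad, and the handle was held at 12.2 N. I'll back off to the middle of the slack, lift clear, check with the camera and hand in.

```bash
python3 - <<'E'
from h import *
from station import manip,optics
t=.42
manip.movel(pos(t,Z),v=.03,ori=ori(t,1)); print(manip.state()["ft_force"])
manip.movel(pos(t,.24),v=.08); manip.sleep(.3)
s=manip.state();print(s["t"],s["ft_force"])
c,g=grab(optics);print(drop(g,cv2.imread("tpl.png",0),2.59))
cv2.imwrite("pics/s4.png",cv2.resize(c["frame"][220:340,260:420,::-1],None,fx=4,fy=4,interpolation=2))
E
```

```text
[-0.10340328 -0.52241307 -0.04322105]
49.2417 [ 0.4984583  -0.54497955  0.2474184 ]
(np.float32(49.613323), 0.7872464060783386)
```

View pics/s4.png

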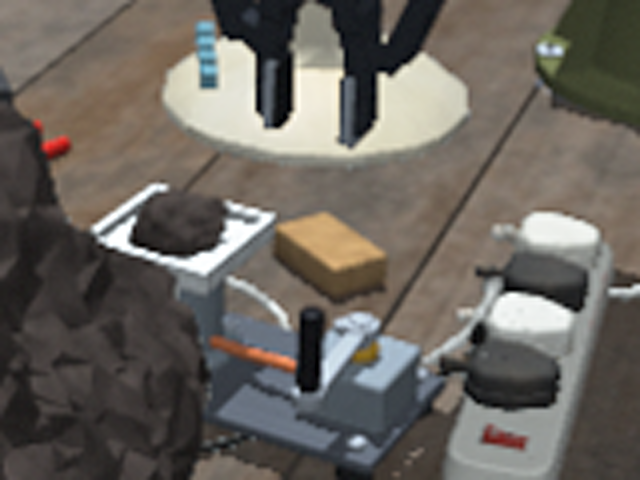

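The view shows the saddle down with the stone central in it, near (305,276). The pin is at its seat, near (337,298), and the gripper is clear. Handing in.

```bash
python3 -c "
from station import order
print(order.close_job())"
```

```text
the job is handed in; nothing more can be done
None
```

The saddle was lowered at about 9 mm/s until fully down with the stone still on it, the valve was nipped shut at about 12 N and released, and the job was handed in at about 49 s; no verdict came back.

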